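Find the loose pipe stub on the test manifold

ROBOT

A 6-joint arm with a two-finger parallel gripper is mounted at the origin on the work surface. World frame = base frame: x ahead of the robot, y to its left, z up, the work surface at z = 0. Lengths are in m, angles in rad, forces in N, time in s.
With the tool pointing down it reaches from about 0.225 to 0.875 m from the base axis. Payload 3.4 kg.
Tool frame: the origin (TCP) lies at the very end of the fingers, on their centre line; the grasp point (between the pads) lies behind it (manip.grasp_offset is the z of the grasp point in the tool frame, in m); z points along the fingers, y is the line along which they close (so a half turn about z gives the same grasp; the last joint's range is limited). The gripper opens to 85 mm and grips with 20 to 120 N. Pads are 22 mm wide; open, the fingers measure 114 mm over their backs; the gripper's body (76 mm by 85 mm) begins 54 mm behind the grasp point. The pads swing forward as they close: fully open they stand 13 mm farther back than shut.
Start: joints at [1.037, 0.276, 1.505, -0, 1.361, -0.121], TCP at [0.231, 0.527, 0.197] pointing down, gripper open.
Joint ranges: [-2.89, 2.89], [-0.75, 2.08], [0.22, 2.7], [-1.18, 4.32], [0.11, 2.71], [-2.7, 2.7]. Speed limits (rad/s): [2.57, 2.57, 3.14, 3.14, 3.14, 3.14].

INTERFACE

Orientations are given as a unit quaternion [w, x, y, z].
In Python, from rig import manip gives the robot as it stands.
- The arm moves only by the shell command python3 -m pendant 'ROWS' [FORCE]. ROWS is JSON, a list of rows, each an object of numbers: "dx", "dy", "dz": the shift along the tool's x, y, z in m; "rx", "ry", "rz": the turn, a rotation vector about the tool's x, y, z in degrees; "hand": the finger opening in m, from 0 to 0.0854. In form: [{"dx": .., "dy": .., "dz": .., "rx": .., "ry": .., "rz": .., "hand": ..}, ...]. A call has 1 to 12 rows; each row shifts and turns the commanded pose from where the row before left it, along the tool's axes as they then stand; what a row does not reach is not made up. A row lasts 1/12 s, in which the tool goes at most 41.7 mm and 7.16 degrees, less where a joint would pass 70% of its speed; a pose out of reach is approached as far as the arm can. A call is refused whole if a number of a shift passes 0.0417 or a number of a turn 7.16, either way. A call with a gripper value outside its range is refused whole. The fingers move at their own pace and stop on an object; FORCE is the grip in N (left out, the last holds). Time passes only in rows, so rows that do not move let the fingers close. It gives the time, the measured TCP pose, the force, the opening and the grip force at its end, in the units of the state.
- manip.get_state(): the state, without advancing time (a new reading comes with each control period).
- manip.get_image(name): name is "scene" or "top"; returns a dict with "frame" (480x640x3 uint8, red, green, blue), "fx", "fy", "cx", "cy" (pixels), "position" and "attitude" of the camera in the world. Camera axes: x right, y up, looking along -z (the intrinsics and any distortion apply to the point x, -y, -z); pixel columns grow to the right and rows downward; lengths in m; the calibration is good to about 2 mm. A picture is of the moment at which its call begins. There is no depth.
- manip.sign_off(): hands the job in; it is judged then, once.
The state is a dict: "clock": time; "qpos": joint angles; "qd": joint speeds; "effort": joint torques, N m; "position": TCP position; "ee_rot": TCP orientation; "contact_force": force on the tool from outside, world axes, zero at the start; "moment": the same for the moment, N m; "width": finger opening in m; "gripper_force": force on a finger pad.
Only numpy, scipy, OpenCV 4.12 (cv2) and the standard library are available. Lean on these libraries where they do the work, as an engineer would, in place of code of your own. Each camera call takes 0.05 s, during which the arm holds its last target. There are 200 camera calls.

TASK

One of the four pipe stubs standing in the manifold is a loose fit. Wiggle them gently from side to side where they stand, with a push of no more than about 5 N and without forcing them against the walls of their ports, to feel which one has play, then draw that one out and stand it upright, collar fully down, in the hole of the wooden rework block. Leave the sound stubs seated in their ports and everything else on the bench where it is.

Things in the scene. Friction and masses are not known exactly. Their poses are not given: they have to be found in the camera images.
- manifold: aluminium test manifold bolted to the bench: block 70 (x) by 250 (y) by 60 mm tall, origin centred under it. Four ports in its top, 25 mm bore, 45 mm deep, at y = -90, -30, 30, 90 mm, x = 0. Three hold sound stubs (24 mm spigot, 0.5 mm sideways play each way), one, any, the loose stub (18 mm spigot, 3.5 mm each way); at the end of its play a stub stops hard on the rigid wall.
- port_1 (a point): centre of the mouth of the manifold's port at y = -90 mm, level with the manifold's top
- port_2 (a point): centre of the mouth of the manifold's port at y = -30 mm, level with the manifold's top
- port_3 (a point): centre of the mouth of the manifold's port at y = 30 mm, level with the manifold's top
- port_4 (a point): centre of the mouth of the manifold's port at y = 90 mm, level with the manifold's top
- stub_a: black pipe stub: round body 26 mm across and 60 mm tall on a collar 42 mm across, 6 mm thick, with a spigot 40 mm down from the collar. Origin on its axis under the collar, z up: grip it 6 to 66 mm above that. 60 g. Its collar rests on the manifold, its spigot stands in a port and lifts straight out. All four look and weigh alike; which stands in which port varies.
- stub_b: black pipe stub: round body 26 mm across and 60 mm tall on a collar 42 mm across, 6 mm thick, with a spigot 40 mm down from the collar. Origin on its axis under the collar, z up: grip it 6 to 66 mm above that. 60 g. Its collar rests on the manifold, its spigot stands in a port and lifts straight out. All four look and weigh alike; which stands in which port varies.
- stub_c: black pipe stub: round body 26 mm across and 60 mm tall on a collar 42 mm across, 6 mm thick, with a spigot 40 mm down from the collar. Origin on its axis under the collar, z up: grip it 6 to 66 mm above that. 60 g. Its collar rests on the manifold, its spigot stands in a port and lifts straight out. All four look and weigh alike; which stands in which port varies.
- stub_d: black pipe stub: round body 26 mm across and 60 mm tall on a collar 42 mm across, 6 mm thick, with a spigot 40 mm down from the collar. Origin on its axis under the collar, z up: grip it 6 to 66 mm above that. 60 g. Its collar rests on the manifold, its spigot stands in a port and lifts straight out. All four look and weigh alike; which stands in which port varies.
- rework: plywood rework block fixed to the bench: 80 by 80 by 60 mm tall, origin at the centre of its underside, with one round hole (22 mm bore, 45 mm deep) straight down in the middle of its top: it takes the loose stub's 18 mm spigot, a sound stub's 24 mm spigot does not go in
- rework_mouth (a point): centre of the mouth of the rework block's hole, level with the block's top, 60 mm above the bench
- sleeve: bystander: black pipe sleeve, 42 mm across, 30 mm tall, origin at its underside
- nut: bystander: brass ring nut, 36 mm across, 14 mm tall, origin at its underside
- cap: bystander: white plastic cap, 26 mm across, 20 mm tall, origin at its underside
- spanner: bystander: steel spanner lying flat, along its x
- driver: bystander: screwdriver with blue handle, lying along its x
- pot: bystander: grey plastic cup, 64 mm across, 55 mm tall, origin at its underside
- coupling: bystander: black round coupling, 32 mm across, 45 mm tall, origin at its underside
Not all that is in view belongs to the job. What is shaped like the stub_b but purple is not meant.

How it is judged:
On the way, in this order (a step that is already met when the one before it is completed fails the run):
1. the loose stub has been wiggled where it stands: a stub still seated in its port is shifted sideways by more than 2 mm or tilted by more than 0.06 rad, which only the loose one can be (((((horizontal distance between stub_a and port_1 above 0.002 m and horizontal distance between stub_a and port_2 above 0.002 m and horizontal distance between stub_a and port_3 above 0.002 m and horizontal distance between stub_a and port_4 above 0.002 m) or angle between stub_a's own z axis and vertical above 0.06 rad) and distance of stub_a from where it was at the start of the episode below 0.008 m and z of stub_a in the frame of manifold below 0.066 m) or (((horizontal distance between stub_b and port_1 above 0.002 m and horizontal distance between stub_b and port_2 above 0.002 m and horizontal distance between stub_b and port_3 above 0.002 m and horizontal distance between stub_b and port_4 above 0.002 m) or angle between stub_b's own z axis and vertical above 0.06 rad) and distance of stub_b from where it was at the start of the episode below 0.008 m and z of stub_b in the frame of manifold below 0.066 m) or (((horizontal distance between stub_c and port_1 above 0.002 m and horizontal distance between stub_c and port_2 above 0.002 m and horizontal distance between stub_c and port_3 above 0.002 m and horizontal distance between stub_c and port_4 above 0.002 m) or angle between stub_c's own z axis and vertical above 0.06 rad) and distance of stub_c from where it was at the start of the episode below 0.008 m and z of stub_c in the frame of manifold below 0.066 m) or (((horizontal distance between stub_d and port_1 above 0.002 m and horizontal distance between stub_d and port_2 above 0.002 m and horizontal distance between stub_d and port_3 above 0.002 m and horizontal distance between stub_d and port_4 above 0.002 m) or angle between stub_d's own z axis and vertical above 0.06 rad) and distance of stub_d from where it was at the start of the episode below 0.008 m and z of stub_d in the frame of manifold below 0.066 m))), for 0.05 s.
2. a stub is drawn clear of the manifold (z of any of stub_a, stub_b, stub_c, stub_d in the frame of manifold above 0.102 m), for 0.1 s.
At the end, for the whole second after the job is handed in: One stub (only the loose one goes in) stands at rest in the rework block's hole, upright within 0.1 rad, its axis within 6 mm of the hole's and its collar within 4 mm of the block's top; the other three are at rest in their ports within 6 mm of where they started, upright within 0.08 rad (((horizontal distance between stub_a and rework_mouth below 0.006 m and z of stub_a in the frame of rework_mouth between -0.004 and 0.004 m and angle between stub_a's own z axis and vertical below 0.1 rad) or (horizontal distance between stub_b and rework_mouth below 0.006 m and z of stub_b in the frame of rework_mouth between -0.004 and 0.004 m and angle between stub_b's own z axis and vertical below 0.1 rad) or (horizontal distance between stub_c and rework_mouth below 0.006 m and z of stub_c in the frame of rework_mouth between -0.004 and 0.004 m and angle between stub_c's own z axis and vertical below 0.1 rad) or (horizontal distance between stub_d and rework_mouth below 0.006 m and z of stub_d in the frame of rework_mouth between -0.004 and 0.004 m and angle between stub_d's own z axis and vertical below 0.1 rad)) and ((distance of stub_a from where it was at the start of the episode below 0.006 m and angle between stub_a's own z axis and vertical below 0.08 rad) or (horizontal distance between stub_a and rework_mouth below 0.006 m and z of stub_a in the frame of rework_mouth between -0.004 and 0.004 m and angle between stub_a's own z axis and vertical below 0.1 rad)) and ((distance of stub_b from where it was at the start of the episode below 0.006 m and angle between stub_b's own z axis and vertical below 0.08 rad) or (horizontal distance between stub_b and rework_mouth below 0.006 m and z of stub_b in the frame of rework_mouth between -0.004 and 0.004 m and angle between stub_b's own z axis and vertical below 0.1 rad)) and ((distance of stub_c from where it was at the start of the episode below 0.006 m and angle between stub_c's own z axis and vertical below 0.08 rad) or (horizontal distance between stub_c and rework_mouth below 0.006 m and z of stub_c in the frame of rework_mouth between -0.004 and 0.004 m and angle between stub_c's own z axis and vertical below 0.1 rad)) and ((distance of stub_d from where it was at the start of the episode below 0.006 m and angle between stub_d's own z axis and vertical below 0.08 rad) or (horizontal distance between stub_d and rework_mouth below 0.006 m and z of stub_d in the frame of rework_mouth between -0.004 and 0.004 m and angle between stub_d's own z axis and vertical below 0.1 rad)) and linear speed of each of stub_a, stub_b, stub_c, stub_d below 0.02 m/s); the robot touches nothing.
It fails at once if a stub is forced against the manifold with more than 25 N (contact force between any of stub_a, stub_b, stub_c, stub_d and manifold above 25 N).
It fails at once if a bystander is moved by more than 30 mm (distance of any of sleeve, nut, cap, spanner, driver, pot, coupling from where it was at the start of the episode above 0.03 m).
It also fails if it takes over 67 s, if anything falls off the work surface, if the arm or the gripper's body presses on something with over 40 N, if the wrist force passes 120 N, or if a joint passes its speed limit or range.

## Working session

There is one attempt and no reset: what is moved stays moved. The work goes in short steps, Python scripts to look and compute and a shell command to move; the robot and the scene stay as the last step left them, time stands still between calls to the robot, and variables do not carry over. Pictures are saved under pics/ and viewed, at most 10 in all, crops included, and the job is handed in when it is done.

```bash
mkdir -p pics; cat > h.py <<'E'
import numpy as np,cv2
from rig import manip
from scipy.spatial.transform import Rotation as R
def q2r(q): return R.from_quat([q[1],q[2],q[3],q[0]]).as_matrix()
def cam(n):
    d=manip.get_image(n); a=np.array(d["attitude"],float)
    d["R"]=a if a.shape==(3,3) else q2r(a); return d
def px2w(d,u,v,z):
    r=d["R"]@np.array([(u-d["cx"])/d["fx"],-(v-d["cy"])/d["fy"],-1.]); p=np.array(d["position"])
    return p+r*(z-p[2])/r[2]
def w2px(d,p):
    c=d["R"].T@(np.array(p)-d["position"]); return d["cx"]+d["fx"]*c[0]/-c[2], d["cy"]-d["fy"]*c[1]/-c[2]
E
python3 - <<'E'
from h import *
for n in("top","scene"):
    d=cam(n); print({k:v for k,v in d.items() if k!="frame"}); cv2.imwrite(f"pics/{n}0.png",d["frame"][:,:,::-1])
print(manip.get_state(),manip.grasp_offset)
E
```

```text
{'fx': 486.7454975135996, 'fy': 486.7454975135996, 'cx': 320.9056886144863, 'cy': 239.9270681726257, 'position': array([0.38205657, 0.03114372, 0.96253284]), 'attitude': array([ 0.72572622,  0.09003808, -0.0797517 , -0.67738782]), 'R': array([[ 0.06957082,  0.96883483, -0.2377372 ],
       [-0.99755759,  0.06607777, -0.02264034],
       [-0.0062256 ,  0.23873166,  0.97106562]])}
{'fx': 556.9260148600453, 'fy': 556.9260148600453, 'cx': 318.6435873707008, 'cy': 230.6867437349543, 'position': array([ 1.28059618, -0.05814785,  0.83096914]), 'attitude': array([0.70564876, 0.27620741, 0.24693861, 0.60397899]), 'R': array([[ 0.1484614 , -0.71598151,  0.68215079],
       [ 0.9888066 ,  0.11783769, -0.09151936],
       [-0.0148569 ,  0.68810229,  0.72546158]])}
{'clock': 0.1, 'qpos': array([ 1.03699884e+00,  2.76548780e-01,  1.50602018e+00,  4.16077971e-06,
        1.36075091e+00, -1.20980293e-01]), 'qd': array([-1.72689189e-03, -1.69793018e-03, -3.73779861e-03, -3.18688800e-04,
        1.47066272e-06,  1.03115883e-04]), 'effort': array([ 2.06613848e-03, -4.17701912e+01, -2.46406138e+01,  1.87706091e-04,
        5.78812149e-03, -1.34996100e-05]), 'position': array([0.23039454, 0.52621988, 0.19581115]), 'ee_rot': array([-2.79637586e-04,  2.04946408e-01,  9.78772815e-01, -8.17081870e-04]), 'contact_force': array([-0.62323516,  0.92603602, -0.13114292]), 'moment': array([-0.07567666,  0.04165374,  0.00258113]), 'gripper_force': 0.0, 'width': 0.08541414539965386} -0.0187
```

View pics/top0.png

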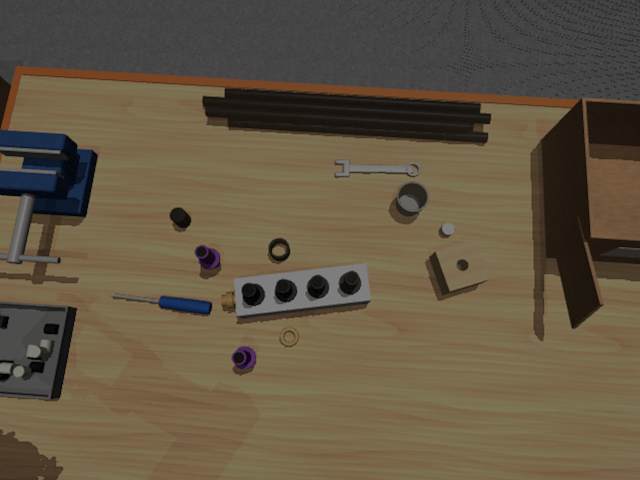

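View pics/scene0.png

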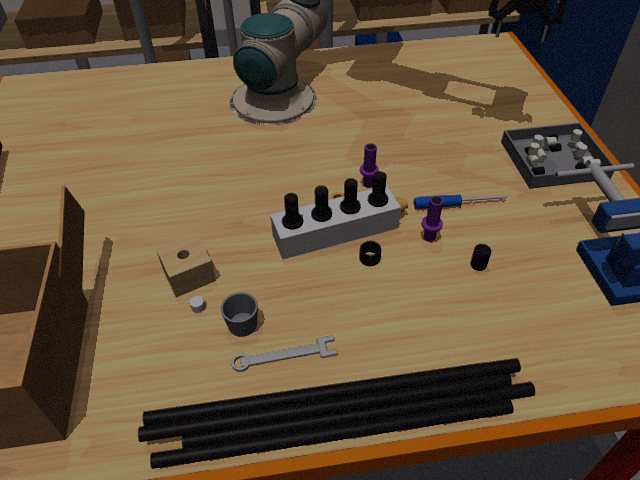

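The top view shows the manifold with black stubs at px (252,293), (285,289), (318,286) and (351,282), and the rework hole at (463,265). Possible mix-ups are the purple stub-like parts at (207,256) and (243,357), the black sleeve at (279,249) and the black coupling at (180,217). I choose the four black stubs standing in the aluminium block and will check them in a crop.

```bash
python3 - <<'E'
from h import *
d=cam("top"); f=d["frame"][230:330,220:500,::-1]
f=cv2.convertScaleAbs(f,alpha=1.8); 
cv2.imwrite("pics/c0.png",cv2.resize(f,(784,280),interpolation=cv2.INTER_CUBIC))
E
```

```text
(no output)
```

View pics/c0.png

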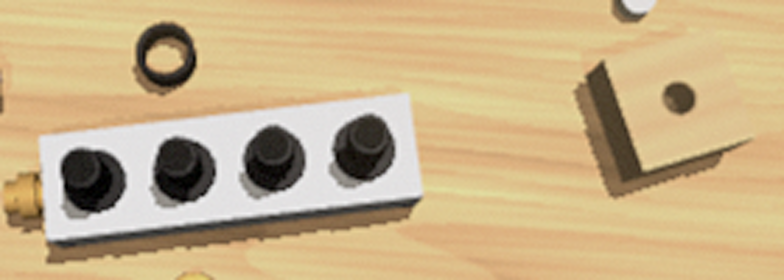

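```bash
python3 - <<'E'
from h import *
for n in("top","scene"):
    d=cam(n); f=d["frame"]; hsv=cv2.cvtColor(f,cv2.COLOR_RGB2HSV)
    def poly(x0,y0,x1,y1,m):
        k=np.zeros(m.shape,np.uint8);k[y0:y1,x0:x1]=m[y0:y1,x0:x1]
        c=max(cv2.findContours(k,0,1)[0],key=cv2.contourArea); return c[:,0]
    box=(230,255,375,325) if n=="top" else (268,180,402,255)
    k=((hsv[...,1]<40)&(hsv[...,2]>(100 if n=="top" else 120))).astype(np.uint8)
    c=cv2.convexHull(poly(*box,k))[:,0]
    w=np.array([px2w(d,u,v,.06)[:2] for u,v in c],np.float32)
    print(n,"manifold",cv2.minAreaRect(w*1000))
    u0,v0=(463,265) if n=="top" else (183,254)
    g=cv2.cvtColor(f,cv2.COLOR_RGB2GRAY)[v0-9:v0+10,u0-11:u0+12]; print(g[::2,::2] )
    y,x=np.nonzero(g<(g.max()*.0+np.median(g)*.75))
    o=cv2.convexHull(np.c_[x,y].astype(np.int32))[:,0]
    m=((x-11)**2+(y-9)**2<64); print("hole px",x[m].mean()+u0-11,y[m].mean()+v0-9,px2w(d,x[m].mean()+u0-11,y[m].mean()+v0-9,.06))
E
```

```text
top manifold ((507.24041748046875, 81.5850830078125), (69.88146209716797, 250.18031311035156), 10.67586898803711)
[[108 107 108 108 108 109 109 111 111 112 111 112]
 [108 108 109 111 110 107 115 112 112 112 112 110]
 [110 111 114  83  41  37  51  98 111 110 109 110]
 [112 112 103  37  41  40  38  42 101 109 108 108]
 [112 111  89  54  41  40  38  36  81 110 109 109]
 [109 110  96  65  51  37  40  35  86 110 110 109]
 [110 110 108  72  57  39  39  44 101 108 108 107]
 [110 109 109 109  87  59  71 101 107 107 107 107]
 [108 109 107 107 108 108 109 107 108 109 110 108]
 [108 107 107 107 107 108 110 110 109 110 109 111]]
hole px 462.13084112149534 264.5514018691589 [ 0.57348538 -0.21638801  0.06      ]
scene manifold ((506.76910400390625, 80.05439758300781), (69.84992218017578, 248.22789001464844), 10.681939125061035)
[[131 129 132 131 130 130 126 126 125 122 124 124]
 [131 130 129 130 128 126 126 129 126 127 127 128]
 [129 128 127 128 126 123 120 125 129 128 129 127]
 [128 126 127 120  64  50  49  50  90 130 130 130]
 [125 126 134  50  41  44  54  55  40 126 132 131]
 [127 132 116  35  41  44  52  49  51 132 133 128]
 [130 127 134  47  34  47  51  69 132 130 124 125]
 [127 128 135 134 127 128 127 131 128 128 124 126]
 [131 131 133 130 127 126 127 127 127 127 127 129]
 [131 132 130 130 125 130 125 128 128 131 127 131]]
hole px 182.65168539325842 254.02247191011236 [ 0.57357475 -0.21720453  0.06      ]
```

```bash
cat > plan.py <<'E'
import sys; from h import *
# plan.py x y z yaw_of_tool_y_deg n
x,y,z,yaw,n=map(float,sys.argv[1:]); n=int(n)
s=manip.get_state(); T=q2r(s["ee_rot"]); p=np.array(s["position"])
a=np.radians(yaw); Y=np.array([np.cos(a),np.sin(a),0]); Z=np.array([0,0,-1.]); G=np.c_[np.cross(Y,Z),Y,Z]
rv=R.from_matrix(T.T@G).as_rotvec(); st=(np.array([x,y,z])-p)/n; C=T.copy()
print("rot total deg",np.degrees(rv).round(2),"pos",p.round(4))
for i in range(n):
    print((C.T@st*1000).round(1),np.degrees(rv/n).round(2)); C=C@R.from_rotvec(rv/n).as_matrix()
E
cat > chk.py <<'E'
# stop (exit 1) if the sideways force along tool y passes the limit
import sys; from h import *
s=manip.get_state(); f=q2r(s["ee_rot"]).T@np.array(s["contact_force"])
o=f-np.array(eval(sys.argv[2])) if len(sys.argv)>2 else f
print("t %.2f"%s["clock"],"pos",(np.array(s["position"])*1000).round(2),"f_tool",f.round(2),"w %.4f"%s["width"])
sys.exit(abs(o[1])>float(sys.argv[1]))
E
python3 plan.py .4903 .1695 .19 10.68 15
```

```text
rot total deg [-5.000e-02  2.000e-02  5.567e+01] pos [0.2305 0.5265 0.1962]
[-25.4 -14.9   0.4] [-0.    0.    3.71]
[-26.3 -13.2   0.4] [-0.    0.    3.71]
[-27.1 -11.4   0.4] [-0.    0.    3.71]
[-27.8  -9.7   0.4] [-0.    0.    3.71]
[-28.4  -7.8   0.4] [-0.    0.    3.71]
[-28.8  -6.    0.4] [-0.    0.    3.71]
[-29.1  -4.1   0.4] [-0.    0.    3.71]
[-29.3  -2.2   0.4] [-0.    0.    3.71]
[-29.4  -0.3   0.4] [-0.    0.    3.71]
[-29.4   1.6   0.4] [-0.    0.    3.71]
[-29.2   3.5   0.4] [-0.    0.    3.71]
[-28.9   5.4   0.4] [-0.    0.    3.71]
[-28.5   7.2   0.4] [-0.    0.    3.71]
[-28.    9.1   0.4] [-0.    0.    3.71]
[-27.4  10.9   0.4] [-0.    0.    3.71]
```

```bash
python3 -m pendant '[{"dx":-0.0254,"dy":-0.0149,"rz":3.71,"hand":0.06},{"dx":-0.0263,"dy":-0.0132,"rz":3.71,"hand":0.05},{"dx":-0.0271,"dy":-0.0114,"rz":3.71,"hand":0.05},{"dx":-0.0278,"dy":-0.0097,"rz":3.71},{"dx":-0.0284,"dy":-0.0078,"rz":3.71},{"dx":-0.0288,"dy":-0.006,"rz":3.71},{"dx":-0.0291,"dy":-0.0041,"rz":3.71},{"dx":-0.0293,"dy":-0.0022,"rz":3.71},{"dx":-0.0294,"dy":-0.0003,"rz":3.71},{"dx":-0.0294,"dy":0.0016,"rz":3.71},{"dx":-0.0292,"dy":0.0035,"rz":3.71},{"dx":-0.0289,"dy":0.0054,"rz":3.71}]'; python3 -m pendant '[{"dx":-0.0285,"dy":0.0072,"rz":3.71},{"dx":-0.028,"dy":0.0091,"rz":3.71},{"dx":-0.0274,"dy":0.0109,"rz":3.71},{"dx":0},{"dx":0}]'; python3 plan.py .4903 .1695 .17 10.68 1; python3 chk.py 99
```

```text
rot total deg [-5.000e-02  2.000e-02  5.567e+01] pos [0.2305 0.5265 0.1962]
[-381.1 -222.8   26.3] [-5.000e-02  2.000e-02  5.567e+01]
t 0.25 pos [230.55 526.48 196.2 ] f_tool [-0.65  0.28  0.2 ] w 0.0853invalid input
invalid input
False
```

```bash
python3 -m pendant '[{"dx":-0.0254,"dy":-0.0149,"dz":0,"rx":0,"ry":0,"rz":3.71,"hand":0.05},{"dx":-0.0263,"dy":-0.0132,"dz":0,"rx":0,"ry":0,"rz":3.71,"hand":0.05}]'; python3 -m pendant --help | head -20
```

```text
clock: 0.42
position: [0.2649, 0.4793, 0.1962]
ee_rot: [-0.0, 0.268, 0.963, -0.0]
contact_force: [0.4, 0.5, 0.5]
width: 0.0637
gripper_force: 0.0invalid input: not JSON, or not a number
```

```bash
python3 -m pendant '[{"dx":-0.0271,"dy":-0.0114,"dz":0,"rx":0,"ry":0,"rz":3.71,"hand":0.05},{"dx":-0.0278,"dy":-0.0097,"dz":0,"rx":0,"ry":0,"rz":3.71,"hand":0.05},{"dx":-0.0284,"dy":-0.0078,"dz":0,"rx":0,"ry":0,"rz":3.71,"hand":0.05},{"dx":-0.0288,"dy":-0.006,"dz":0,"rx":0,"ry":0,"rz":3.71,"hand":0.05},{"dx":-0.0291,"dy":-0.0041,"dz":0,"rx":0,"ry":0,"rz":3.71,"hand":0.05},{"dx":-0.0293,"dy":-0.0022,"dz":0,"rx":0,"ry":0,"rz":3.71,"hand":0.05},{"dx":-0.0294,"dy":-0.0003,"dz":0,"rx":0,"ry":0,"rz":3.71,"hand":0.05},{"dx":-0.0294,"dy":0.0016,"dz":0,"rx":0,"ry":0,"rz":3.71,"hand":0.05},{"dx":-0.0292,"dy":0.0035,"dz":0,"rx":0,"ry":0,"rz":3.71,"hand":0.05},{"dx":-0.0289,"dy":0.0054,"dz":0,"rx":0,"ry":0,"rz":3.71,"hand":0.05},{"dx":-0.0285,"dy":0.0072,"dz":0,"rx":0,"ry":0,"rz":3.71,"hand":0.05},{"dx":-0.028,"dy":0.0091,"dz":0,"rx":0,"ry":0,"rz":3.71,"hand":0.05}]'; python3 -m pendant '[{"dx":-0.0274,"dy":0.0109,"dz":0,"rx":0,"ry":0,"rz":3.71,"hand":0.05},{"dx":0,"dy":0,"dz":0,"rx":0,"ry":0,"rz":0,"hand":0.05},{"dx":0,"dy":0,"dz":0,"rx":0,"ry":0,"rz":0,"hand":0.05}]'; python3 plan.py .4903 .1695 .075 10.68 1; python3 chk.py 99
```

```text
clock: 1.42
position: [0.4737, 0.1925, 0.1967]
ee_rot: [-0.0, 0.614, 0.789, 0.0]
contact_force: [0.4, 0.0, 0.9]
width: 0.0501
gripper_force: 0.0
clock: 1.67
position: [0.4911, 0.1689, 0.1963]
ee_rot: [-0.0, 0.639, 0.769, -0.0]
contact_force: [-0.9, 0.6, 0.2]
width: 0.0497
gripper_force: 0.0
rot total deg [-0.03 -0.02 -0.12] pos [0.4911 0.1689 0.1963]
[  0.7  -0.6 121.3] [-0.03 -0.02 -0.12]
t 1.67 pos [491.08 168.9  196.33] f_tool [ 0.77 -0.79 -0.25] w 0.0497False
```

```bash
python3 -m pendant '[{"dx":0.0007,"dy":-0.0006,"dz":0.02,"rx":0,"ry":0,"rz":0,"hand":0.05},{"dx":0,"dy":0,"dz":0.02,"rx":0,"ry":0,"rz":0,"hand":0.05},{"dx":0,"dy":0,"dz":0.02,"rx":0,"ry":0,"rz":0,"hand":0.05},{"dx":0,"dy":0,"dz":0.02,"rx":0,"ry":0,"rz":0,"hand":0.05},{"dx":0,"dy":0,"dz":0.02,"rx":0,"ry":0,"rz":0,"hand":0.05},{"dx":0,"dy":0,"dz":0.02,"rx":0,"ry":0,"rz":0,"hand":0.05},{"dx":0,"dy":0,"dz":0,"rx":0,"ry":0,"rz":0,"hand":0.05}]' 20;  python3 -m pendant '[{"dx":0,"dy":0,"dz":0,"rx":0,"ry":0,"rz":0,"hand":0.045},{"dx":0,"dy":0,"dz":0,"rx":0,"ry":0,"rz":0,"hand":0.04},{"dx":0,"dy":0,"dz":0,"rx":0,"ry":0,"rz":0,"hand":0.036},{"dx":0,"dy":0,"dz":0,"rx":0,"ry":0,"rz":0,"hand":0.034},{"dx":0,"dy":0,"dz":0,"rx":0,"ry":0,"rz":0,"hand":0.034}]'; python3 chk.py 99; python3 - <<'E'
from h import *
d=cam("scene"); cv2.imwrite("pics/s1.png",cv2.resize(d["frame"][110:270,250:450,::-1],(800,640))[:600])
E
```

```text
clock: 2.25
position: [0.4856, 0.171, 0.0732]
ee_rot: [-0.003, 0.637, 0.771, -0.003]
contact_force: [0.5, -0.6, -0.5]
width: 0.05
gripper_force: 0.0
clock: 2.67
position: [0.4905, 0.1708, 0.0777]
ee_rot: [0.001, 0.638, 0.77, 0.001]
contact_force: [0.2, 0.4, -0.4]
width: 0.034
gripper_force: 0.0
t 2.67 pos [490.48 170.81  77.68] f_tool [0.34 0.26 0.45] w 0.0340False
```

View pics/s1.png

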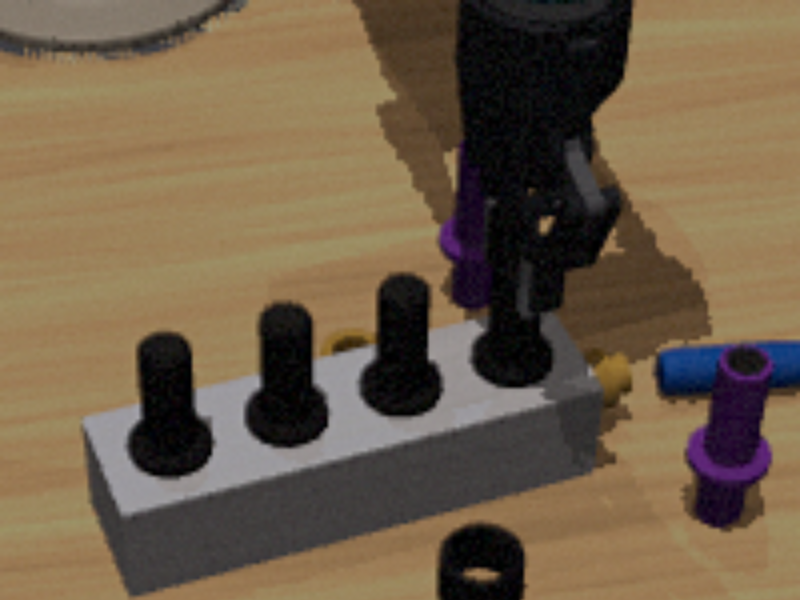

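The crop shows the fingers straddling the rightmost stub (image px about (515,330)), clear of its collar. Now I push slowly along tool y, checking the force at each step.

```bash
L=3
python3 -m pendant '[{"dx":0,"dy":0,"dz":0,"rx":0,"ry":0,"rz":0,"hand":0.034},{"dx":0,"dy":0.0005,"dz":0,"rx":0,"ry":0,"rz":0,"hand":0.034},{"dx":0,"dy":0.0005,"dz":0,"rx":0,"ry":0,"rz":0,"hand":0.034}]' >/dev/null && python3 chk.py $L &&
python3 -m pendant '[{"dx":0,"dy":0.0005,"dz":0,"rx":0,"ry":0,"rz":0,"hand":0.034},{"dx":0,"dy":0.0005,"dz":0,"rx":0,"ry":0,"rz":0,"hand":0.034}]' >/dev/null && python3 chk.py $L &&
python3 -m pendant '[{"dx":0,"dy":0.0005,"dz":0,"rx":0,"ry":0,"rz":0,"hand":0.034}]' >/dev/null && python3 chk.py $L &&
python3 -m pendant '[{"dx":0,"dy":0.0005,"dz":0,"rx":0,"ry":0,"rz":0,"hand":0.034}]' >/dev/null && python3 chk.py $L &&
python3 -m pendant '[{"dx":0,"dy":0.0005,"dz":0,"rx":0,"ry":0,"rz":0,"hand":0.034}]' >/dev/null && python3 chk.py $L &&
python3 -m pendant '[{"dx":0,"dy":0.0005,"dz":0,"rx":0,"ry":0,"rz":0,"hand":0.034}]' >/dev/null && python3 chk.py $L &&
python3 -m pendant '[{"dx":0,"dy":0.0005,"dz":0,"rx":0,"ry":0,"rz":0,"hand":0.034}]' >/dev/null && python3 chk.py $L &&
python3 -m pendant '[{"dx":0,"dy":0.0005,"dz":0,"rx":0,"ry":0,"rz":0,"hand":0.034}]' >/dev/null && python3 chk.py $L &&
python3 -m pendant '[{"dx":0,"dy":0.0005,"dz":0,"rx":0,"ry":0,"rz":0,"hand":0.034}]' >/dev/null && python3 chk.py $L
```

```text
t 2.97 pos [490.89 170.73  76.74] f_tool [-0.55  0.05  0.13] w 0.0345False
```

```bash
sed -i 's/sys.exit(abs(o\[1\])>float(sys.argv\[1\]))/sys.exit(int(abs(o[1])>float(sys.argv[1])))/' chk.py; L=3
python3 -m pendant '[{"dx":0,"dy":0.0005,"dz":0,"rx":0,"ry":0,"rz":0,"hand":0.034},{"dx":0,"dy":0.0005,"dz":0,"rx":0,"ry":0,"rz":0,"hand":0.034}]' >/dev/null && python3 chk.py $L &&
python3 -m pendant '[{"dx":0,"dy":0.0005,"dz":0,"rx":0,"ry":0,"rz":0,"hand":0.034}]' >/dev/null && python3 chk.py $L &&
python3 -m pendant '[{"dx":0,"dy":0.0005,"dz":0,"rx":0,"ry":0,"rz":0,"hand":0.034}]' >/dev/null && python3 chk.py $L &&
python3 -m pendant '[{"dx":0,"dy":0.0005,"dz":0,"rx":0,"ry":0,"rz":0,"hand":0.034}]' >/dev/null && python3 chk.py $L &&
python3 -m pendant '[{"dx":0,"dy":0.0005,"dz":0,"rx":0,"ry":0,"rz":0,"hand":0.034}]' >/dev/null && python3 chk.py $L &&
python3 -m pendant '[{"dx":0,"dy":0.0005,"dz":0,"rx":0,"ry":0,"rz":0,"hand":0.034}]' >/dev/null && python3 chk.py $L &&
python3 -m pendant '[{"dx":0,"dy":0.0005,"dz":0,"rx":0,"ry":0,"rz":0,"hand":0.034}]' >/dev/null && python3 chk.py $L &&
python3 -m pendant '[{"dx":0,"dy":0.0005,"dz":0,"rx":0,"ry":0,"rz":0,"hand":0.034}]' >/dev/null && python3 chk.py $L
```

```text
t 3.13 pos [491.83 170.9   76.58] f_tool [-0.06  0.47 -0.54] w 0.0341
t 3.22 pos [492.18 170.97  76.54] f_tool [ 1.27  0.35 -0.27] w 0.0342
t 3.30 pos [492.61 171.08  76.52] f_tool [-0.05 -0.11  0.47] w 0.0338
t 3.38 pos [493.11 171.19  76.56] f_tool [-0.46 -0.13 -0.72] w 0.0344
t 3.47 pos [493.62 171.29  76.56] f_tool [-0.15 -0.58 -0.64] w 0.0341
t 3.55 pos [494.12 171.37  76.58] f_tool [ 0.63 -1.09 -0.9 ] w 0.0338
t 3.63 pos [494.37 171.41  76.57] f_tool [-1.06 -1.46 -1.44] w 0.0343
t 3.72 pos [494.54 171.46  76.57] f_tool [-0.82 -2.14 -2.05] w 0.0344
```

This one meets a wall after 4 mm of clearance plus about 0.5 mm, so port 4 is sound. The fingers straddle the row, so I can slide along it to the next stub.

```bash
python3 -m pendant '[{"dx":0,"dy":-0.0027,"dz":0,"rx":0,"ry":0,"rz":0,"hand":0.044},{"dx":0,"dy":-0.0027,"dz":0,"rx":0,"ry":0,"rz":0,"hand":0.044},{"dx":-0.004,"dy":0,"dz":0,"rx":0,"ry":0,"rz":0,"hand":0.044},{"dx":-0.007,"dy":0,"dz":0,"rx":0,"ry":0,"rz":0,"hand":0.044},{"dx":-0.008,"dy":0,"dz":0,"rx":0,"ry":0,"rz":0,"hand":0.044},{"dx":-0.01,"dy":0,"dz":0,"rx":0,"ry":0,"rz":0,"hand":0.044},{"dx":-0.01,"dy":0,"dz":0,"rx":0,"ry":0,"rz":0,"hand":0.044},{"dx":-0.01,"dy":0,"dz":0,"rx":0,"ry":0,"rz":0,"hand":0.044},{"dx":-0.008,"dy":0,"dz":0,"rx":0,"ry":0,"rz":0,"hand":0.044},{"dx":-0.004,"dy":0,"dz":0,"rx":0,"ry":0,"rz":0,"hand":0.04},{"dx":0,"dy":0,"dz":0,"rx":0,"ry":0,"rz":0,"hand":0.037},{"dx":0,"dy":0,"dz":0,"rx":0,"ry":0,"rz":0,"hand":0.034}]'; python3 -m pendant '[{"dx":0,"dy":0,"dz":0,"rx":0,"ry":0,"rz":0,"hand":0.034},{"dx":0,"dy":0,"dz":0,"rx":0,"ry":0,"rz":0,"hand":0.034}]'; python3 chk.py 99; python3 plan.py .5018 .1105 .0765 10.68 1
```

```text
clock: 4.72
position: [0.5013, 0.1104, 0.0766]
ee_rot: [-0.0, 0.638, 0.77, 0.0]
contact_force: [-0.4, -0.7, 0.3]
width: 0.034
gripper_force: 0.0
clock: 4.88
position: [0.5011, 0.111, 0.0766]
ee_rot: [-0.0, 0.638, 0.77, 0.0]
contact_force: [0.1, -1.9, -0.7]
width: 0.0336
gripper_force: 0.0
t 4.88 pos [501.12 111.    76.61] f_tool [-1.92 -0.3   0.74] w 0.0336
rot total deg [ 0.   -0.02  0.04] pos [0.5011 0.111  0.0766]
[-0.6  0.6  0.1] [ 0.   -0.02  0.04]
```

```bash
L=2
python3 -m pendant '[{"dx":0,"dy":0.0008,"dz":0,"rx":0,"ry":0,"rz":0,"hand":0.034},{"dx":0,"dy":0.0008,"dz":0,"rx":0,"ry":0,"rz":0,"hand":0.034},{"dx":0,"dy":0.0008,"dz":0,"rx":0,"ry":0,"rz":0,"hand":0.034},{"dx":0,"dy":0.0006,"dz":0,"rx":0,"ry":0,"rz":0,"hand":0.034}]' >/dev/null && python3 chk.py $L &&
python3 -m pendant '[{"dx":0,"dy":0.0005,"dz":0,"rx":0,"ry":0,"rz":0,"hand":0.034}]' >/dev/null && python3 chk.py $L &&
python3 -m pendant '[{"dx":0,"dy":0.0005,"dz":0,"rx":0,"ry":0,"rz":0,"hand":0.034}]' >/dev/null && python3 chk.py $L &&
python3 -m pendant '[{"dx":0,"dy":0.0005,"dz":0,"rx":0,"ry":0,"rz":0,"hand":0.034}]' >/dev/null && python3 chk.py $L &&
python3 -m pendant '[{"dx":0,"dy":0.0005,"dz":0,"rx":0,"ry":0,"rz":0,"hand":0.034}]' >/dev/null && python3 chk.py $L &&
python3 -m pendant '[{"dx":0,"dy":0.0005,"dz":0,"rx":0,"ry":0,"rz":0,"hand":0.034}]' >/dev/null && python3 chk.py $L &&
python3 -m pendant '[{"dx":0,"dy":0.0005,"dz":0,"rx":0,"ry":0,"rz":0,"hand":0.034}]' >/dev/null && python3 chk.py $L
```

```text
t 5.22 pos [504.1  111.42  76.59] f_tool [-0.67 -0.73  0.03] w 0.0340
t 5.30 pos [504.58 111.41  76.59] f_tool [ 0.69 -0.58 -0.47] w 0.0339
t 5.38 pos [505.05 111.46  76.56] f_tool [-0.68  0.17 -0.04] w 0.0341
t 5.47 pos [505.43 111.49  76.58] f_tool [-0.16 -0.25 -0.48] w 0.0339
t 5.55 pos [505.59 111.51  76.56] f_tool [ 0.97 -1.12 -1.73] w 0.0338
t 5.63 pos [505.78 111.56  76.54] f_tool [-0.56 -1.74 -1.39] w 0.0341
t 5.72 pos [505.95 111.64  76.49] f_tool [ 0.52 -2.99 -1.76] w 0.0344
```

Port 3 has the same signature, so it is sound. On to port 2.

```bash
python3 -m pendant '[{"dx":0,"dy":-0.003,"dz":0,"rx":0,"ry":0,"rz":0,"hand":0.044},{"dx":0,"dy":-0.003,"dz":0,"rx":0,"ry":0,"rz":0,"hand":0.044},{"dx":-0.004,"dy":0,"dz":0,"rx":0,"ry":0,"rz":0,"hand":0.044},{"dx":-0.007,"dy":0,"dz":0,"rx":0,"ry":0,"rz":0,"hand":0.044},{"dx":-0.008,"dy":0,"dz":0,"rx":0,"ry":0,"rz":0,"hand":0.044},{"dx":-0.01,"dy":0,"dz":0,"rx":0,"ry":0,"rz":0,"hand":0.044},{"dx":-0.01,"dy":0,"dz":0,"rx":0,"ry":0,"rz":0,"hand":0.044},{"dx":-0.01,"dy":0,"dz":0,"rx":0,"ry":0,"rz":0,"hand":0.044},{"dx":-0.008,"dy":0,"dz":0,"rx":0,"ry":0,"rz":0,"hand":0.044},{"dx":-0.004,"dy":0,"dz":0,"rx":0,"ry":0,"rz":0,"hand":0.04},{"dx":0,"dy":0,"dz":0,"rx":0,"ry":0,"rz":0,"hand":0.037},{"dx":0,"dy":0,"dz":0,"rx":0,"ry":0,"rz":0,"hand":0.034}]' >/dev/null; python3 -m pendant '[{"dx":0,"dy":0,"dz":0,"rx":0,"ry":0,"rz":0,"hand":0.034},{"dx":0,"dy":0,"dz":0,"rx":0,"ry":0,"rz":0,"hand":0.034}]'>/dev/null; python3 chk.py 99; L=2
python3 -m pendant '[{"dx":0,"dy":0.0008,"dz":0,"rx":0,"ry":0,"rz":0,"hand":0.034},{"dx":0,"dy":0.0008,"dz":0,"rx":0,"ry":0,"rz":0,"hand":0.034},{"dx":0,"dy":0.0008,"dz":0,"rx":0,"ry":0,"rz":0,"hand":0.034},{"dx":0,"dy":0.0006,"dz":0,"rx":0,"ry":0,"rz":0,"hand":0.034}]' >/dev/null && python3 chk.py $L &&
python3 -m pendant '[{"dx":0,"dy":0.0005,"dz":0,"rx":0,"ry":0,"rz":0,"hand":0.034}]' >/dev/null && python3 chk.py $L &&
python3 -m pendant '[{"dx":0,"dy":0.0005,"dz":0,"rx":0,"ry":0,"rz":0,"hand":0.034}]' >/dev/null && python3 chk.py $L &&
python3 -m pendant '[{"dx":0,"dy":0.0005,"dz":0,"rx":0,"ry":0,"rz":0,"hand":0.034}]' >/dev/null && python3 chk.py $L &&
python3 -m pendant '[{"dx":0,"dy":0.0005,"dz":0,"rx":0,"ry":0,"rz":0,"hand":0.034}]' >/dev/null && python3 chk.py $L &&
python3 -m pendant '[{"dx":0,"dy":0.0005,"dz":0,"rx":0,"ry":0,"rz":0,"hand":0.034}]' >/dev/null && python3 chk.py $L &&
python3 -m pendant '[{"dx":0,"dy":0.0005,"dz":0,"rx":0,"ry":0,"rz":0,"hand":0.034}]' >/dev/null && python3 chk.py $L
```

```text
t 6.88 pos [512.38  51.09  76.57] f_tool [-0.39 -0.77 -0.1 ] w 0.0341
t 7.22 pos [515.44  51.46  76.6 ] f_tool [-0.16  0.3  -0.52] w 0.0341
t 7.30 pos [515.9   51.48  76.58] f_tool [ 0.41 -0.99 -0.91] w 0.0341
t 7.38 pos [516.42  51.53  76.58] f_tool [-0.63 -0.45 -0.25] w 0.0342
t 7.47 pos [516.86  51.56  76.57] f_tool [ 0.28 -1.14 -0.14] w 0.0341
t 7.55 pos [517.09  51.61  76.58] f_tool [ 0.51 -1.59 -1.48] w 0.0340
t 7.63 pos [517.23  51.66  76.53] f_tool [-0.04 -2.98 -1.45] w 0.0344
```

Port 2 is sound as well. Port 1 should be the loose one, so I test it the same way.

```bash
python3 -m pendant '[{"dx":0,"dy":-0.003,"dz":0,"rx":0,"ry":0,"rz":0,"hand":0.044},{"dx":0,"dy":-0.0025,"dz":0,"rx":0,"ry":0,"rz":0,"hand":0.044},{"dx":-0.004,"dy":0,"dz":0,"rx":0,"ry":0,"rz":0,"hand":0.044},{"dx":-0.007,"dy":0,"dz":0,"rx":0,"ry":0,"rz":0,"hand":0.044},{"dx":-0.008,"dy":0,"dz":0,"rx":0,"ry":0,"rz":0,"hand":0.044},{"dx":-0.01,"dy":0,"dz":0,"rx":0,"ry":0,"rz":0,"hand":0.044},{"dx":-0.01,"dy":0,"dz":0,"rx":0,"ry":0,"rz":0,"hand":0.044},{"dx":-0.01,"dy":0,"dz":0,"rx":0,"ry":0,"rz":0,"hand":0.044},{"dx":-0.008,"dy":0,"dz":0,"rx":0,"ry":0,"rz":0,"hand":0.044},{"dx":-0.003,"dy":0,"dz":0,"rx":0,"ry":0,"rz":0,"hand":0.04},{"dx":0,"dy":0,"dz":0,"rx":0,"ry":0,"rz":0,"hand":0.037},{"dx":0,"dy":0,"dz":0,"rx":0,"ry":0,"rz":0,"hand":0.034}]' >/dev/null; python3 -m pendant '[{"dx":0,"dy":0,"dz":0,"rx":0,"ry":0,"rz":0,"hand":0.034},{"dx":0,"dy":0,"dz":0,"rx":0,"ry":0,"rz":0,"hand":0.034}]'>/dev/null; python3 chk.py 99; L=2
python3 -m pendant '[{"dx":0,"dy":0.0008,"dz":0,"rx":0,"ry":0,"rz":0,"hand":0.034},{"dx":0,"dy":0.0008,"dz":0,"rx":0,"ry":0,"rz":0,"hand":0.034},{"dx":0,"dy":0.0008,"dz":0,"rx":0,"ry":0,"rz":0,"hand":0.034},{"dx":0,"dy":0.0006,"dz":0,"rx":0,"ry":0,"rz":0,"hand":0.034}]' >/dev/null && python3 chk.py $L &&
python3 -m pendant '[{"dx":0,"dy":0.0005,"dz":0,"rx":0,"ry":0,"rz":0,"hand":0.034}]' >/dev/null && python3 chk.py $L &&
python3 -m pendant '[{"dx":0,"dy":0.0005,"dz":0,"rx":0,"ry":0,"rz":0,"hand":0.034}]' >/dev/null && python3 chk.py $L &&
python3 -m pendant '[{"dx":0,"dy":0.0005,"dz":0,"rx":0,"ry":0,"rz":0,"hand":0.034}]' >/dev/null && python3 chk.py $L &&
python3 -m pendant '[{"dx":0,"dy":0.0005,"dz":0,"rx":0,"ry":0,"rz":0,"hand":0.034}]' >/dev/null && python3 chk.py $L &&
python3 -m pendant '[{"dx":0,"dy":0.0005,"dz":0,"rx":0,"ry":0,"rz":0,"hand":0.034}]' >/dev/null && python3 chk.py $L &&
python3 -m pendant '[{"dx":0,"dy":0.0005,"dz":0,"rx":0,"ry":0,"rz":0,"hand":0.034}]' >/dev/null && python3 chk.py $L &&
python3 -m pendant '[{"dx":0,"dy":0.0005,"dz":0,"rx":0,"ry":0,"rz":0,"hand":0.034}]' >/dev/null && python3 chk.py $L &&
python3 -m pendant '[{"dx":0,"dy":0.0005,"dz":0,"rx":0,"ry":0,"rz":0,"hand":0.034}]' >/dev/null && python3 chk.py $L
```

```text
t 8.80 pos [523.5   -7.82  76.57] f_tool [ 0.42 -0.47  0.84] w 0.0340
t 9.13 pos [526.53  -7.48  76.57] f_tool [-0.15 -1.05 -0.7 ] w 0.0344
t 9.22 pos [527.04  -7.48  76.57] f_tool [-0.17 -0.32  0.19] w 0.0341
t 9.30 pos [527.55  -7.44  76.58] f_tool [ 0.38 -1.01 -0.46] w 0.0340
t 9.38 pos [528.07  -7.39  76.61] f_tool [ 0.24 -0.41 -0.67] w 0.0339
t 9.47 pos [528.55  -7.32  76.57] f_tool [-0.05  0.02 -0.84] w 0.0340
t 9.55 pos [529.11  -7.26  76.59] f_tool [ 0.28 -0.77 -0.84] w 0.0339
t 9.63 pos [529.61  -7.16  76.59] f_tool [ 0.48 -0.51 -0.18] w 0.0340
t 9.72 pos [530.12  -7.08  76.63] f_tool [ 0.79 -0.17 -0.07] w 0.0340
t 9.80 pos [530.61  -6.96  76.6 ] f_tool [ 0.49 -0.58 -1.  ] w 0.0339
```

```bash
python3 -m pendant '[{"dx":0,"dy":0,"dz":0,"rx":0,"ry":0,"rz":0,"hand":0.034},{"dx":0,"dy":0,"dz":0,"rx":0,"ry":0,"rz":0,"hand":0.034}]'>/dev/null; python3 chk.py 99; python3 - <<'E'
from h import *
d=cam("scene"); cv2.imwrite("pics/s2.png",cv2.resize(d["frame"][140:260,260:420,::-1],(800,600)))
for s in(-.09,-.03): print([(np.array(w2px(d,[.507-.1853*(s)+dx*.983,.081+.9827*s+dx*.185,.06]))-[260,140])*5 for dx in(0,.0035)])
E
```

```text
t 9.97 pos [530.63  -6.96  76.59] f_tool [-0.37 -0.85 -0.89] w 0.0338
[array([162.31834702, 408.55760822]), array([165.01385901, 414.62846197])]
[array([308.16840358, 371.11792496]), array([311.13767979, 377.03804042])]
```

View pics/s2.png

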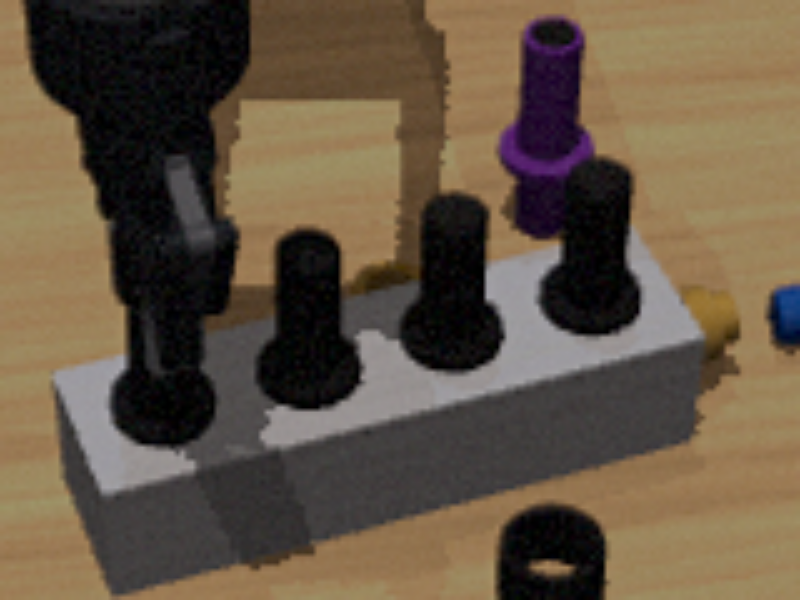

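The crop shows port 1's stub between the fingers, with its collar near (164,402). The collar has hardly shifted, so it is probably tilting under the finger. I push on gently until the end of its play is felt.

```bash
L=2.2
python3 -m pendant '[{"dx":0,"dy":0.0005,"dz":0,"rx":0,"ry":0,"rz":0,"hand":0.034}]' >/dev/null && python3 chk.py $L &&
python3 -m pendant '[{"dx":0,"dy":0.0005,"dz":0,"rx":0,"ry":0,"rz":0,"hand":0.034}]' >/dev/null && python3 chk.py $L &&
python3 -m pendant '[{"dx":0,"dy":0.0005,"dz":0,"rx":0,"ry":0,"rz":0,"hand":0.034}]' >/dev/null && python3 chk.py $L &&
python3 -m pendant '[{"dx":0,"dy":0.0005,"dz":0,"rx":0,"ry":0,"rz":0,"hand":0.034}]' >/dev/null && python3 chk.py $L &&
python3 -m pendant '[{"dx":0,"dy":0.0005,"dz":0,"rx":0,"ry":0,"rz":0,"hand":0.034}]' >/dev/null && python3 chk.py $L &&
python3 -m pendant '[{"dx":0,"dy":0.0005,"dz":0,"rx":0,"ry":0,"rz":0,"hand":0.034}]' >/dev/null && python3 chk.py $L; python3 - <<'E'
from h import *
for n,b in(("scene",(140,260,260,420)),("top",(255,325,225,375))):
    d=cam(n); cv2.imwrite(f"pics/{n}3.png",d["frame"][:,:,::-1])
a=cv2.imread("pics/top0.png")[250:330,225:305];c=cv2.imread("pics/top3.png")[250:330,225:305]
s=cv2.imread("pics/scene0.png")[170:240,270:340];t=cv2.imread("pics/scene3.png")[170:240,270:340]
r=lambda i:cv2.convertScaleAbs(cv2.resize(i,(390,290),interpolation=cv2.INTER_CUBIC),alpha=2)
cv2.imwrite("pics/m3.png",np.vstack([np.hstack([r(a),r(c)]),np.hstack([r(s),r(t)])]))
E
```

```text
t 10.10 pos [530.91  -6.84  76.57] f_tool [-0.04 -1.17  0.02] w 0.0341
t 10.18 pos [531.46  -6.76  76.63] f_tool [-0.62 -1.   -0.15] w 0.0340
t 10.27 pos [532.02  -6.68  76.62] f_tool [-0.33 -1.41  0.19] w 0.0340
t 10.35 pos [532.53  -6.6   76.61] f_tool [-0.48 -0.44 -0.11] w 0.0342
t 10.43 pos [533.07  -6.49  76.6 ] f_tool [ 0.01 -0.71 -0.83] w 0.0338
t 10.52 pos [533.58  -6.38  76.64] f_tool [-0.16 -1.32 -0.71] w 0.0341
```

View pics/m3.png

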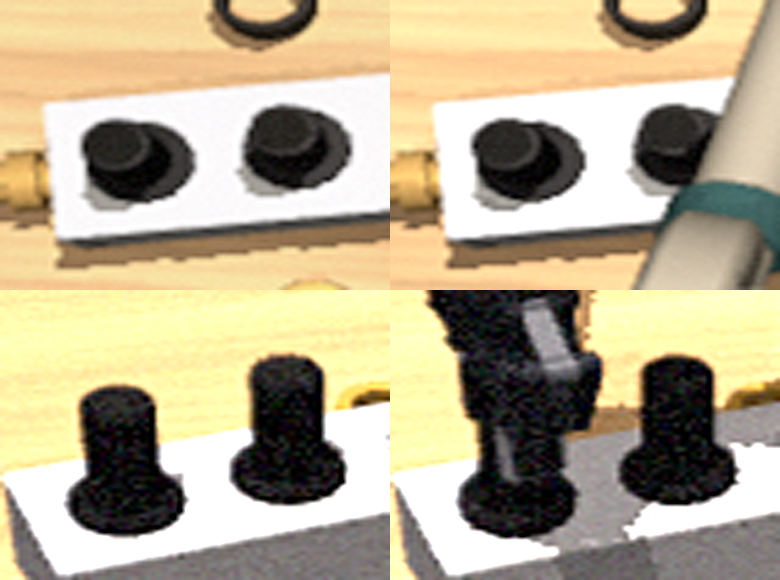

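The mosaic shows the same port 1 stub before and after, at lower left (125,470) and lower right (515,470). The tool has travelled 10 mm, about 6 mm past contact, with only about 1 N, so the stub has tilted well and is the loose one. I'll back off to centre, grip and lift slowly.

```bash
python3 -m pendant '[{"dx":0,"dy":-0.002,"dz":0,"rx":0,"ry":0,"rz":0,"hand":0.034},{"dx":0,"dy":-0.002,"dz":0,"rx":0,"ry":0,"rz":0,"hand":0.034},{"dx":0,"dy":-0.002,"dz":0,"rx":0,"ry":0,"rz":0,"hand":0.034},{"dx":0,"dy":-0.002,"dz":0,"rx":0,"ry":0,"rz":0,"hand":0.034},{"dx":0,"dy":-0.002,"dz":0,"rx":0,"ry":0,"rz":0,"hand":0.034},{"dx":0,"dy":0,"dz":0,"rx":0,"ry":0,"rz":0,"hand":0.034},{"dx":0,"dy":0,"dz":0,"rx":0,"ry":0,"rz":0,"hand":0.031},{"dx":0,"dy":0,"dz":0,"rx":0,"ry":0,"rz":0,"hand":0.029},{"dx":0,"dy":0,"dz":0,"rx":0,"ry":0,"rz":0,"hand":0.027},{"dx":0,"dy":0,"dz":0,"rx":0,"ry":0,"rz":0,"hand":0.02},{"dx":0,"dy":0,"dz":0,"rx":0,"ry":0,"rz":0,"hand":0.02},{"dx":0,"dy":0,"dz":0,"rx":0,"ry":0,"rz":0,"hand":0.02}]' 20; python3 chk.py 99;
python3 -m pendant '[{"dx":0,"dy":0,"dz":-0.001,"rx":0,"ry":0,"rz":0,"hand":0.02},{"dx":0,"dy":0,"dz":-0.002,"rx":0,"ry":0,"rz":0,"hand":0.02},{"dx":0,"dy":0,"dz":-0.002,"rx":0,"ry":0,"rz":0,"hand":0.02},{"dx":0,"dy":0,"dz":0,"rx":0,"ry":0,"rz":0,"hand":0.02}]' 30; python3 chk.py 99
```

```text
clock: 11.62
position: [0.5236, -0.0083, 0.0767]
ee_rot: [-0.0, 0.638, 0.77, -0.0]
contact_force: [-1.0, -0.4, 1.8]
width: 0.0249
gripper_force: 19.9
t 11.62 pos [523.62  -8.3   76.7 ] f_tool [-0.2  -1.05 -1.76] w 0.0249
clock: 11.95
position: [0.5241, -0.0083, 0.0819]
ee_rot: [0.0, 0.638, 0.77, 0.0]
contact_force: [0.9, -0.8, -0.3]
width: 0.0249
gripper_force: 29.7
t 11.95 pos [524.09  -8.27  81.92] f_tool [-0.94  0.75  0.29] w 0.0249
```

```bash
python3 -m pendant '[{"dx":0,"dy":0,"dz":-0.004,"rx":0,"ry":0,"rz":0,"hand":0.02},{"dx":0,"dy":0,"dz":-0.006,"rx":0,"ry":0,"rz":0,"hand":0.02},{"dx":0,"dy":0,"dz":-0.01,"rx":0,"ry":0,"rz":0,"hand":0.02},{"dx":0,"dy":0,"dz":-0.01,"rx":0,"ry":0,"rz":0,"hand":0.02},{"dx":0,"dy":0,"dz":-0.01,"rx":0,"ry":0,"rz":0,"hand":0.02},{"dx":0,"dy":0,"dz":-0.012,"rx":0,"ry":0,"rz":0,"hand":0.02},{"dx":0,"dy":0,"dz":-0.012,"rx":0,"ry":0,"rz":0,"hand":0.02},{"dx":0,"dy":0,"dz":-0.012,"rx":0,"ry":0,"rz":0,"hand":0.02},{"dx":0,"dy":0,"dz":-0.012,"rx":0,"ry":0,"rz":0,"hand":0.02},{"dx":0,"dy":0,"dz":-0.008,"rx":0,"ry":0,"rz":0,"hand":0.02},{"dx":0,"dy":0,"dz":-0.004,"rx":0,"ry":0,"rz":0,"hand":0.02},{"dx":0,"dy":0,"dz":0,"rx":0,"ry":0,"rz":0,"hand":0.02}]' 40; python3 plan.py .5735 -.2168 .182 10.68 11
```

```text
clock: 12.95
position: [0.5244, -0.0083, 0.183]
ee_rot: [0.001, 0.638, 0.77, 0.001]
contact_force: [0.2, -0.5, -0.7]
width: 0.0242
gripper_force: 40.9
rot total deg [0.15 0.04 0.02] pos [ 0.5244 -0.0083  0.183 ]
[-19.4   0.9   0.1] [0.01 0.   0.  ]
[-19.4   0.9   0.1] [0.01 0.   0.  ]
[-19.4   0.9   0.1] [0.01 0.   0.  ]
[-19.4   0.9   0.1] [0.01 0.   0.  ]
[-19.4   0.9   0.1] [0.01 0.   0.  ]
[-19.4   0.9   0.1] [0.01 0.   0.  ]
[-19.4   0.9   0.1] [0.01 0.   0.  ]
[-19.4   0.9   0.1] [0.01 0.   0.  ]
[-19.4   0.9   0.1] [0.01 0.   0.  ]
[-19.4   0.9   0.1] [0.01 0.   0.  ]
[-19.4   0.9   0.1] [0.01 0.   0.  ]
```

```bash
python3 -m pendant '[{"dx":-0.008,"dy":0.001,"dz":0,"rx":0,"ry":0,"rz":0,"hand":0.02},{"dx":-0.016,"dy":0.001,"dz":0,"rx":0,"ry":0,"rz":0,"hand":0.02},{"dx":-0.022,"dy":0.001,"dz":0,"rx":0,"ry":0,"rz":0,"hand":0.02},{"dx":-0.025,"dy":0.001,"dz":0,"rx":0,"ry":0,"rz":0,"hand":0.02},{"dx":-0.025,"dy":0.001,"dz":0,"rx":0,"ry":0,"rz":0,"hand":0.02},{"dx":-0.025,"dy":0.001,"dz":0,"rx":0,"ry":0,"rz":0,"hand":0.02},{"dx":-0.025,"dy":0.001,"dz":0,"rx":0,"ry":0,"rz":0,"hand":0.02},{"dx":-0.025,"dy":0.001,"dz":0,"rx":0,"ry":0,"rz":0,"hand":0.02},{"dx":-0.02,"dy":0.001,"dz":0,"rx":0,"ry":0,"rz":0,"hand":0.02},{"dx":-0.0145,"dy":0.001,"dz":0,"rx":0,"ry":0,"rz":0,"hand":0.02},{"dx":-0.008,"dy":0,"dz":0,"rx":0,"ry":0,"rz":0,"hand":0.02}]' ; python3 -m pendant '[{"dx":0,"dy":0,"dz":0.01,"rx":0,"ry":0,"rz":0,"hand":0.02},{"dx":0,"dy":0,"dz":0.01,"rx":0,"ry":0,"rz":0,"hand":0.02},{"dx":0,"dy":0,"dz":0.01,"rx":0,"ry":0,"rz":0,"hand":0.02},{"dx":0,"dy":0,"dz":0,"rx":0,"ry":0,"rz":0,"hand":0.02},{"dx":0,"dy":0,"dz":0,"rx":0,"ry":0,"rz":0,"hand":0.02}]' >/dev/null; python3 chk.py 99; python3 - <<'E'
from h import *
ims=[]
for n in("top","scene"):
    d=cam(n); cv2.imwrite(f"pics/{n}4.png",d["frame"][:,:,::-1])
    u,v=map(int,w2px(d,[.5735,-.2168,.10])); x,y=u-40,v-60 
    ims.append(cv2.convertScaleAbs(cv2.resize(d["frame"][y:y+110,x:x+80,::-1],(400,550),interpolation=cv2.INTER_CUBIC),alpha=1.8))
    # stub collar top circle (z), and hole mouth, predicted with TCP xy
    p=np.array(manip.get_state()["position"]); print(n,(x,y),p.round(4))
    for z in(.0935,.1335,.1395): print(z,((np.array(w2px(d,[p[0],p[1],z]))-[x,y])*5).round())
    print("mouth",((np.array(w2px(d,[.5735,-.2168,.06]))-[x,y])*5).round())
cv2.imwrite("pics/m4.png",np.hstack(ims))
E
```

```text
clock: 13.87
position: [0.5731, -0.2184, 0.1804]
ee_rot: [-0.001, 0.639, 0.769, -0.0]
contact_force: [-0.0, -0.0, -0.3]
width: 0.024
gripper_force: 40.9
t 14.28 pos [ 572.13 -214.66  150.3 ] f_tool [-0.87  0.31  0.86] w 0.0243
top (428, 200) [ 0.5728 -0.2151  0.1512]
0.0935 [193. 307.]
0.1335 [225. 284.]
0.1395 [231. 281.]
mouth [172. 323.]
scene (138, 179) [ 0.5732 -0.2155  0.1518]
0.0935 [210. 313.]
0.1335 [188. 236.]
0.1395 [184. 224.]
mouth [224. 375.]
```

View pics/m4.png

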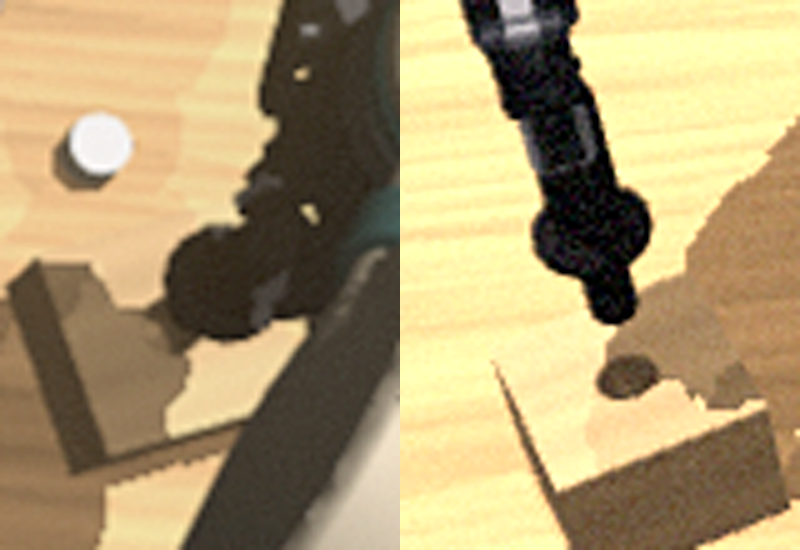

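The left panel (top view) shows the stub's collar near (224,281). The right panel (scene view) shows the collar at (592,230) and the spigot tip at (612,309) beside the hole mouth at (625,376). The stub sits about 1.2 mm along tool +x of the tool centre, so I correct for that.

```bash
python3 -m pendant '[{"dx":-0.002,"dy":0.001,"dz":0,"rx":0,"ry":0,"rz":0,"hand":0.02},{"dx":0,"dy":0,"dz":0.01,"rx":0,"ry":0,"rz":0,"hand":0.02},{"dx":0,"dy":0,"dz":0.01,"rx":0,"ry":0,"rz":0,"hand":0.02},{"dx":0,"dy":0,"dz":0.005,"rx":0,"ry":0,"rz":0,"hand":0.02},{"dx":0,"dy":0,"dz":0,"rx":0,"ry":0,"rz":0,"hand":0.02},{"dx":0,"dy":0,"dz":0,"rx":0,"ry":0,"rz":0,"hand":0.02},{"dx":0,"dy":0,"dz":0,"rx":0,"ry":0,"rz":0,"hand":0.02},{"dx":0,"dy":0,"dz":0,"rx":0,"ry":0,"rz":0,"hand":0.02}]' >/dev/null; python3 plan.py .5737 -.218 .118 10.68 1; python3 -m pendant '[{"dx":0,"dy":0,"dz":0,"rx":0,"ry":0,"rz":0,"hand":0.02},{"dx":0,"dy":0,"dz":0,"rx":0,"ry":0,"rz":0,"hand":0.02}]' >/dev/null; python3 plan.py .5737 -.218 .118 10.68 1; python3 - <<'E'
from h import *
d=cam("scene"); u,v=map(int,w2px(d,[.5735,-.2168,.08])); x,y=u-30,v-35
f=d["frame"][y:y+60,x:x+60,::-1]
cv2.imwrite("pics/m5.png",cv2.convertScaleAbs(cv2.resize(f,(600,600),interpolation=cv2.INTER_CUBIC),alpha=1.8))
p=np.array(manip.get_state()["position"]); t=p[:2]+.0012*np.array([-.185,.983])
for z in (p[2]-.0567,p[2]-.0137): print(z,((np.array(w2px(d,[*t,z]))-[x,y])*10).round())
print("mouth",((np.array(w2px(d,[.5735,-.2168,.06]))-[x,y])*10).round())
E
```

```text
rot total deg [0.04 0.02 0.02] pos [ 0.5748 -0.2181  0.1269]
[ 0.3 -1.1  8.9] [0.04 0.02 0.02]
rot total deg [0.04 0.02 0.02] pos [ 0.5747 -0.2181  0.127 ]
[ 0.3 -1.   9. ] [0.04 0.02 0.02]
0.07020976745459259 [318. 397.]
0.11320976745459259 [271. 236.]
mouth [329. 430.]
```

View pics/m5.png

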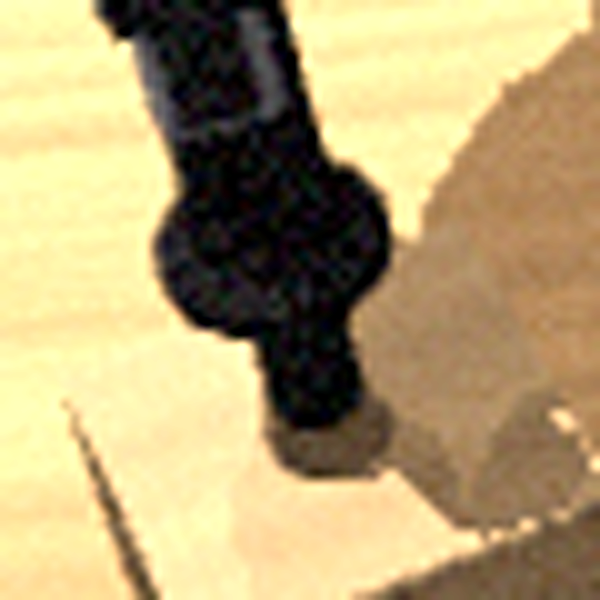

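The spigot tip at (316,395) and the mouth at (331,430) both match the prediction. I move 1 mm in tool −y and lower with force checks.

```bash
cat > chz.py <<'E'
import sys; from h import *
s=manip.get_state(); f=np.array(s["contact_force"]); print("t %.2f"%s["clock"],(np.array(s["position"])*1000).round(1),f.round(1)); sys.exit(int(np.linalg.norm(f)>4))
E
python3 -m pendant '[{"dx":0,"dy":-0.001,"dz":0,"rx":0,"ry":0,"rz":0,"hand":0.02},{"dx":0,"dy":0,"dz":0.003,"rx":0,"ry":0,"rz":0,"hand":0.02},{"dx":0,"dy":0,"dz":0.003,"rx":0,"ry":0,"rz":0,"hand":0.02},{"dx":0,"dy":0,"dz":0.003,"rx":0,"ry":0,"rz":0,"hand":0.02}]' >/dev/null && python3 chz.py &&
python3 -m pendant '[{"dx":0,"dy":0,"dz":0.002,"rx":0,"ry":0,"rz":0,"hand":0.02}]' >/dev/null && python3 chz.py &&
python3 -m pendant '[{"dx":0,"dy":0,"dz":0.002,"rx":0,"ry":0,"rz":0,"hand":0.02}]' >/dev/null && python3 chz.py &&
python3 -m pendant '[{"dx":0,"dy":0,"dz":0.002,"rx":0,"ry":0,"rz":0,"hand":0.02}]' >/dev/null && python3 chz.py &&
python3 -m pendant '[{"dx":0,"dy":0,"dz":0.003,"rx":0,"ry":0,"rz":0,"hand":0.02},{"dx":0,"dy":0,"dz":0.003,"rx":0,"ry":0,"rz":0,"hand":0.02}]' >/dev/null && python3 chz.py &&
python3 -m pendant '[{"dx":0,"dy":0,"dz":0.004,"rx":0,"ry":0,"rz":0,"hand":0.02},{"dx":0,"dy":0,"dz":0.004,"rx":0,"ry":0,"rz":0,"hand":0.02}]' >/dev/null && python3 chz.py &&
python3 -m pendant '[{"dx":0,"dy":0,"dz":0.004,"rx":0,"ry":0,"rz":0,"hand":0.02},{"dx":0,"dy":0,"dz":0.004,"rx":0,"ry":0,"rz":0,"hand":0.02}]' >/dev/null && python3 chz.py &&
python3 -m pendant '[{"dx":0,"dy":0,"dz":0.003,"rx":0,"ry":0,"rz":0,"hand":0.02},{"dx":0,"dy":0,"dz":0.003,"rx":0,"ry":0,"rz":0,"hand":0.02}]' >/dev/null && python3 chz.py
```

```text
t 15.60 [ 573.4 -218.1  117.2] [ 0.5  0.7 -1.3]
t 15.68 [ 573.2 -218.   114.9] [-0.1  0.6 -0.7]
t 15.77 [ 573.3 -218.1  113.1] [-0.8 -0.6 -0.7]
t 15.85 [ 573.5 -218.1  111.2] [ 0.2 -0.3 -0.3]
t 16.02 [ 573.6 -218.2  105.3] [-1.1  0.5 -1.5]
t 16.18 [ 573.5 -218.2   97.2] [ 0.4  0.1 -0.2]
t 16.35 [ 573.4 -218.1   89.1] [ 0.7  0.  -0.5]
t 16.52 [ 573.4 -218.1   83.1] [ 0.6 -0.3 -0.2]
```

```bash

python3 -m pendant '[{"dx":0,"dy":0,"dz":0.002,"rx":0,"ry":0,"rz":0,"hand":0.02},{"dx":0,"dy":0,"dz":0.002,"rx":0,"ry":0,"rz":0,"hand":0.02}]' >/dev/null && python3 chz.py &&
python3 -m pendant '[{"dx":0,"dy":0,"dz":0.001,"rx":0,"ry":0,"rz":0,"hand":0.02}]' >/dev/null && python3 chz.py &&
python3 -m pendant '[{"dx":0,"dy":0,"dz":0.001,"rx":0,"ry":0,"rz":0,"hand":0.02}]' >/dev/null && python3 chz.py &&
python3 -m pendant '[{"dx":0,"dy":0,"dz":0.0005,"rx":0,"ry":0,"rz":0,"hand":0.02},{"dx":0,"dy":0,"dz":0,"rx":0,"ry":0,"rz":0,"hand":0.02}]' >/dev/null && python3 chz.py &&
python3 -m pendant '[{"dx":0,"dy":0,"dz":0.0005,"rx":0,"ry":0,"rz":0,"hand":0.02},{"dx":0,"dy":0,"dz":0,"rx":0,"ry":0,"rz":0,"hand":0.02}]' >/dev/null && python3 chz.py
```

```text
t 16.68 [ 573.5 -218.2   79.3] [ 0.1  0.2 -0.7]
t 16.77 [ 573.4 -218.1   78.3] [-0.2 -0.  -0.2]
t 16.85 [ 573.6 -218.2   77.5] [-0.6  0.8 -1.1]
t 17.02 [ 573.5 -218.2   77.1] [-1.   1.1 -0.8]
t 17.18 [ 573.7 -218.3   76.9] [-0.5  0.9 -0.2]
```

```bash

python3 -m pendant '[{"dx":0,"dy":0,"dz":0,"rx":0,"ry":0,"rz":0,"hand":0.026},{"dx":0,"dy":0,"dz":0,"rx":0,"ry":0,"rz":0,"hand":0.03},{"dx":0,"dy":0,"dz":0,"rx":0,"ry":0,"rz":0,"hand":0.04},{"dx":0,"dy":0,"dz":0,"rx":0,"ry":0,"rz":0,"hand":0.05},{"dx":0,"dy":0,"dz":0,"rx":0,"ry":0,"rz":0,"hand":0.05},{"dx":0,"dy":0,"dz":0,"rx":0,"ry":0,"rz":0,"hand":0.05}]' 20; python3 -m pendant '[{"dx":0,"dy":0,"dz":-0.005,"rx":0,"ry":0,"rz":0,"hand":0.05},{"dx":0,"dy":0,"dz":-0.01,"rx":0,"ry":0,"rz":0,"hand":0.05},{"dx":0,"dy":0,"dz":-0.015,"rx":0,"ry":0,"rz":0,"hand":0.05},{"dx":0,"dy":0,"dz":-0.02,"rx":0,"ry":0,"rz":0,"hand":0.05},{"dx":0,"dy":0,"dz":-0.02,"rx":0,"ry":0,"rz":0,"hand":0.05},{"dx":0,"dy":0,"dz":-0.02,"rx":0,"ry":0,"rz":0,"hand":0.05},{"dx":0,"dy":0,"dz":-0.02,"rx":0,"ry":0,"rz":0,"hand":0.05},{"dx":0,"dy":0,"dz":-0.02,"rx":0,"ry":0,"rz":0,"hand":0.05},{"dx":0,"dy":0,"dz":-0.01,"rx":0,"ry":0,"rz":0,"hand":0.05},{"dx":0,"dy":0,"dz":0,"rx":0,"ry":0,"rz":0,"hand":0.05},{"dx":0,"dy":0,"dz":0,"rx":0,"ry":0,"rz":0,"hand":0.05}]'; python3 - <<'E'
from h import *
d=cam("scene"); f=d["frame"][130:310,140:420,::-1]
cv2.imwrite("pics/e.png",cv2.convertScaleAbs(cv2.resize(f,(784,504),interpolation=cv2.INTER_CUBIC),alpha=1.6))
E
```

```text
clock: 17.68
position: [0.5736, -0.2181, 0.0766]
ee_rot: [0.0, 0.638, 0.77, 0.0]
contact_force: [0.1, 1.4, 0.8]
width: 0.0499
gripper_force: 0.0
clock: 18.6
position: [0.5735, -0.2182, 0.2171]
ee_rot: [0.001, 0.638, 0.77, 0.0]
contact_force: [-0.8, 0.5, -0.4]
width: 0.05
gripper_force: 0.0
```

View pics/e.png

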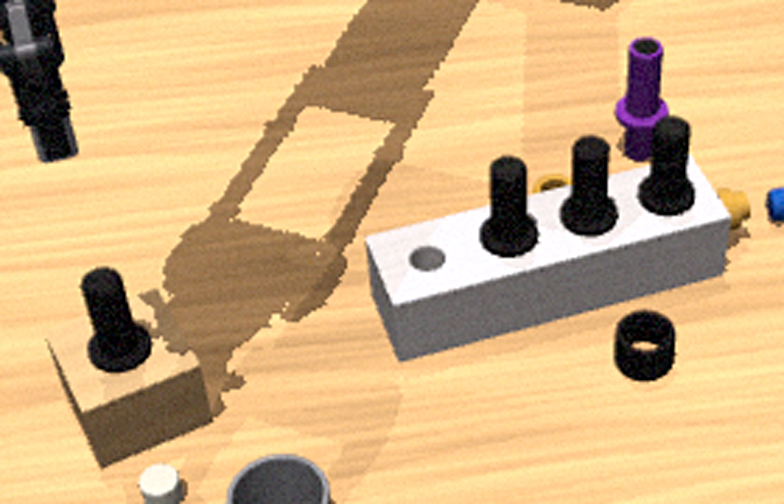

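The stub stands collar-down in the rework block at (118,345). The other three are upright in their ports, port 1 at (427,258) is empty, and the gripper is clear.

```bash
python3 -c "
from rig import manip; print(manip.sign_off())"
```

```text
the job is handed in; nothing more can be done
None
```

The stub in port 1 was the loose one: it now stands upright, collar down, in the rework block's hole, the three sound stubs are still seated in their ports, and the job is handed in (no verdict was returned).

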